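# Feel out the release groove of a circuit-board jig and hold its key down

### The arm

A 6-joint arm with a two-finger parallel gripper is mounted at the origin on the work surface. World frame = base frame: x ahead of the robot, y to its left, z up, the work surface at z = 0. Lengths are in m, angles in rad, forces in N, time in s.
With the tool pointing down it reaches from about 0.35 to 0.975 m from the base axis. Payload 4.9 kg.
Tool frame: the origin (TCP) lies midway between the tips of the shut fingers; the grasp point (between the pads) lies 19 mm behind it; z points along the fingers, y is the direction in which the jaws open and shut (so a half turn about z gives the same grasp; the last joint's range is limited). The gripper opens to 85 mm and grips with 20 to 120 N. Pads are 22 mm wide; open, the fingers measure 114 mm over their backs; the gripper's body (76 mm by 85 mm) begins 54 mm behind the grasp point. The pads swing forward as they close: fully open they stand 13 mm farther back than shut.
Start: joints at [-1.305, 0.053, 1.613, -0, 1.476, -0.119], TCP at [0.235, -0.579, 0.231] pointing down, gripper open.
Joint ranges: [-3.01, 3.01], [-1.01, 2.22], [0.06, 2.58], [-1.02, 4.17], [0.09, 2.62], [-3.14, 3.14]. Speed limits (rad/s): [2.57, 2.57, 3.14, 3.14, 3.14, 3.14].

### API

Orientations are given as a rotation vector (axis times angle).
In Python, from station import ctrl gives the robot as it stands.
- The arm moves only by the tool apply_moves, never from a script. Its argument "rows" is a list of rows, each a list of 6 numbers: the shift along the tool's x, y, z in cm, then the turn, a rotation vector about the tool's x, y, z in units of 5 degrees (1.0 is 5 degrees). In form: [[x, y, z, rx, ry, rz], ...]. A call has 1 to 20 rows; each row is the pose to reach, as a shift and turn from the pose measured when the call began, along the tool's axes at that moment; what a row does not reach only later rows make up. A row lasts 1/10 s, in which the tool goes at most 50 mm and 8.59 degrees, less where a joint would pass 70% of its speed; a pose out of reach is approached as far as the arm can. A call with a gripper value outside its range is refused whole. "grip" is the closure, from 0 (fully open) to 1 (shut), set as the call begins (left out, the last holds). The fingers move at their own pace and stop on an object; "squeeze" is the grip in N (left out, the last holds). Time passes only in rows, so rows that repeat a pose let the fingers close. It gives the time, the measured TCP pose, the force and the opening at its end, in the units of the state.
- ctrl.get_obs(): the state, without advancing time (a new reading comes with each control period).
- ctrl.get_image(name): name is "side" or "top" or "wrist"; returns a dict with "color" (420x560x3 uint8, blue, green, red), "mtx" (3x3 intrinsics, pixels), "rvec" (rotation vector, rad) and "tvec" (3), from world to camera coordinates, as OpenCV has them. Camera axes: x right, y down, z forward; pixel columns grow to the right and rows downward; lengths in m; the calibration is good to about 2 mm. A picture is of the moment at which its call begins. There is no depth.
- ctrl.finish_job(): hands the job in, once; it reports no verdict.
The state is a dict: "t": time; "q": joint angles; "dq": joint speeds; "effort": joint torques, N m; "tool_pos": TCP position; "tool_rot": TCP orientation; "contact_force": force on the tool from outside, world axes, zero at the start; "wrist_torque": the same for the moment, N m; "opening": finger opening in m.
Only numpy, scipy, OpenCV 4.12 (cv2) and the standard library are available. Lean on these libraries where they do the work, as an engineer would, in place of code of your own. Each camera call takes 0.05 s, during which the arm holds its last target.

### The job

Open the jaw of the circuit-board jig with its hidden release: put a fingertip on top of the front rail's first block, beside the round post, and slide it along the top of the rail, over the second block and on, until it drops into the release groove; then press the spring key inside the groove fully down. Finish while still holding the key down, so that the jaw stays open. Only touch and press: grasp or lift nothing, and leave the board and the things around the jig where they are.

Things in the scene. Friction and masses are not known exactly. Their poses are not given: they have to be found in the camera images.
- jig: Black board-holding jig fixed to the table: base plate x -25..180, y -170..170 mm, 20 thick. Origin: on the table surface under the middle of its front rail. x: across the rail, away from the robot; y: along the rail to the left; z up. The rail is a flat-topped aluminium bar of flush blocks with fine dark seams, x -15..15, y -146..146, its top 50 mm above the table.
- rail_mid (a point): Middle of the rail's top (jig 0, 0, 50). One block has the release groove, in a place that changes and is not reported: its centre is at jig y = 36, -16, -68 or -120. The groove is a gap 44 mm along the rail, open upwards and to both sides. In it sits a steel key 41 x 28 mm, its top 8 mm below the rail's top, 16 mm below when fully pressed. The rest of the rail is flat.
- post_top (a point): Top of a steel post, 16 dia, that stands just past the rail's left end (jig y 157); 65 mm above the table. The only thing of the jig higher than the rail: behind the rail (jig x above 23) nothing stands over 38 mm above the table.
- landing: The first block of the rail, at its left end next to the round post: solid, 40 mm along the rail (jig y 106..146) and 30 mm across. Origin at the centre of its underside, 30 mm below the rail's top; axes as the jig.
- plain_run: The second block of the rail, right after the first: solid, 44 mm long (jig y 62..106), 30 mm wide, never has the groove. Origin at the centre of its underside, 30 mm below the rail's top; axes as the jig.
- rail_start (a point): Centre of the top face of the rail's first block (jig x 0, y 126, height 50).
- rail_end (a point): Middle of the top edge of the rail's right-hand end (jig x 0, y -146, height 50).
- key (a joint): Travel of the spring key in the hidden groove: 0 up, 0.008 m pressed fully down. About 2 N starts it moving, about 8 N holds it fully down; it springs back when let go.
- jaw (a joint): Opening of the spring jaw at the board's far edge (jig x about 148): geared to the key, it moves away from the board as far as the key goes down, 0 shut to 0.008 m. It must be opened with the key, not by hand.
- board: Green circuit board 108 x 130 x 3 mm with parts up to 13 mm high, lying loose on the jig's base behind the rail. Origin at the centre of its underside, 20 mm above the table. To be left lying where it is.
- flux_bottle: a bystander: leave it alone. small capped bottle, 38 dia x 85 high, standing on the table beside the jig's right end. Origin at the centre of its underside.
- driver: a bystander: leave it alone. screwdriver 180 long lying on the table beside the jig's left end; origin below the shaft axis, long axis x.
- reel: a bystander: leave it alone. wire reel with grey plastic flanges, 64 dia x 54 high, standing on the table to the left. Origin at the centre of its underside.
- mouse: a bystander: leave it alone. black computer mouse 105x60x34 on a cardboard sheet to the right. Origin at the centre of its underside.
- parts_tray: a bystander: leave it alone. grey divided tray 110x160x35 at the far left. Origin at the centre of its underside.
- tin: a bystander: leave it alone. open brass tin 70 dia x 40 high to the right. Origin at the centre of its underside.
Mind the look-alikes: they are no part of the job. What is meant by the board is not orange or white, and is the smaller of those in its own colour.

How it is judged:
By the outcome, as a careful person would: the job done as asked, in the order asked, and still so for the second after the job is handed in, while the arm keeps its last pose, push and grip.
It also fails if it takes over 67 s, if anything falls off the work surface, if the arm or the gripper's body presses on something with over 40 N, if the wrist force passes 120 N, or if a joint passes its speed limit or range.

## Working session

There is one attempt and no reset: what is moved stays moved. The work goes in short steps, Python scripts to look and compute and a tool call to move; the robot and the scene stay as the last step left them, time stands still between calls to the robot, and variables do not carry over. Pictures are saved under pics/ and viewed, and the job is handed in when it is done.

Besides the shell and the picture viewer there is one more tool, called after ">>>" by a JSON object that holds its "op" and its "data". apply_moves: Moves the arm, as the interface text tells. Its arguments: {"type":"object","properties":{"rows":{"type":"array","items":{"type":"array","items":{"type":"number"}}},"grip":{"type":"number"},"squeeze":{"type":"number"}},"required":["rows"]}

```bash
mkdir -p pics; ls
python3 - <<'E'
from station import ctrl
import cv2
for n in("side","top","wrist"):
    d=ctrl.get_image(n);cv2.imwrite(f"pics/a_{n}.png",d["color"]);print(n,d["mtx"].tolist(),d["rvec"],d["tvec"])
o=ctrl.get_obs();print(o)
E
```

```text
pics
side [[506.5617371054613, 0.0, 275.4039353367282], [0.0, 506.5617371054613, 212.60214163463627], [0.0, 0.0, 1.0]] [ 2.31606271 -0.04532473  0.03347609] [-0.5095493   0.05032727  1.65427809]
top [[420.0855932013602, 0.0, 274.38285622786356], [0.0, 420.0855932013602, 214.76057561355466], [0.0, 0.0, 1.0]] [ 2.18255055 -2.15135087  0.15505366] [-0.05328845  0.50508603  1.05594626]
wrist [[310.73886630518643, 0.0, 276.2868751221868], [0.0, 310.73886630518643, 209.90653988833313], [0.0, 0.0, 1.0]] [-2.3850734   1.60752804  0.25357667] [-0.62400776 -0.03925917  0.3800552 ]
{'t': 0.15, 'q': array([-1.30500340e+00,  5.32321725e-02,  1.61399726e+00,  4.01987611e-05,
        1.47598185e+00, -1.18982667e-01]), 'dq': array([ 9.29622301e-04, -1.91932366e-03, -5.24684051e-03, -1.16229477e-03,
       -5.05246501e-04,  9.87320570e-05]), 'effort': array([ 1.14599366e-03, -3.94240451e+01, -3.70722556e+01, -1.03216275e-04,
        4.63541379e-03,  1.45269115e-05]), 'tool_pos': array([ 0.23448625, -0.57881905,  0.23031756]), 'tool_rot': array([-3.08204556e+00, -6.00367378e-01,  1.23717824e-04]), 'contact_force': array([-0.03698126, -0.25866601, -0.53369707]), 'wrist_torque': array([-0.05424934,  0.02829991,  0.02933663]), 'opening': 0.08539478970371793}
```

View pics/a_side.png

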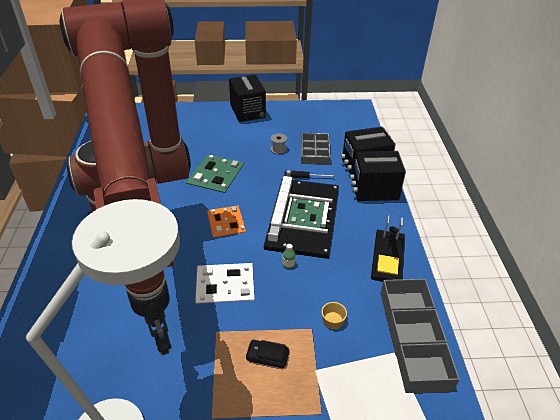

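View pics/a_top.png

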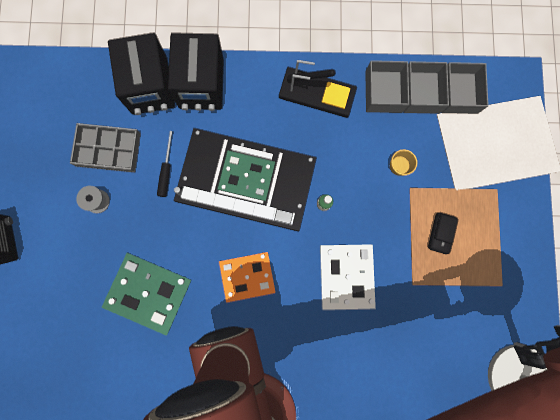

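View pics/a_wrist.png

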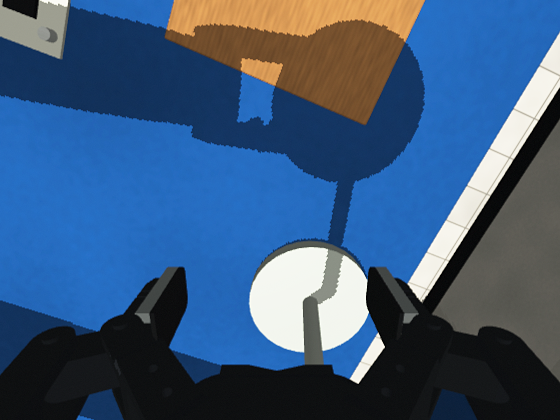

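The jig is at about (245,180) in the top view, with its rail along the near edge. The post is near (178,190), and something that looks like a key is at about (285,215). I'll enlarge this.

Run:
```python
from station import ctrl
import cv2,numpy as np
im=cv2.imread("pics/a_top.png")[120:235,155:345];cv2.imwrite("pics/b_top.png",cv2.resize(im,None,fx=4.2,fy=4.2,interpolation=cv2.INTER_CUBIC))
im=cv2.imread("pics/a_side.png")[160:275,250:350];cv2.imwrite("pics/b_side.png",cv2.resize(im,None,fx=5,fy=5,interpolation=cv2.INTER_CUBIC))
for n in("side","top","wrist"):
    d=ctrl.get_image(n);R=cv2.Rodrigues(d["rvec"])[0];print(n,-R.T@d["tvec"])
```

```text
side [ 0.44627739 -1.20184102  1.16414087]
top [ 0.37206544 -0.02552234  1.110806  ]
wrist [ 0.30675679 -0.55030966  0.37280881]
```

View pics/b_top.png

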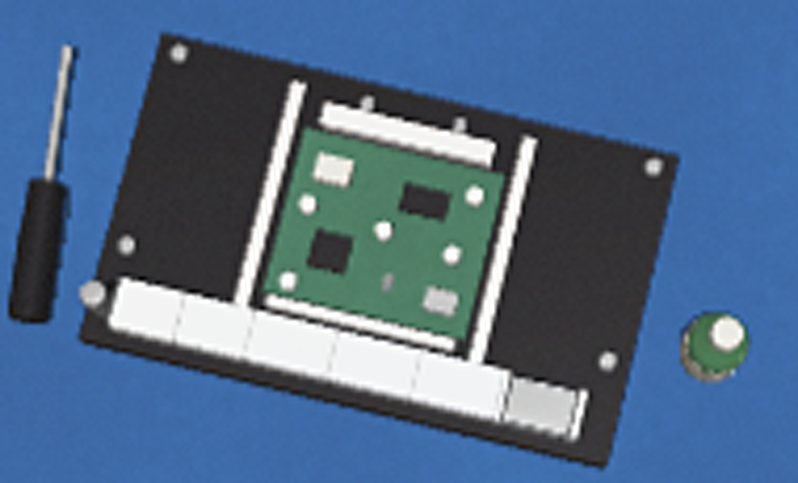

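View pics/b_side.png

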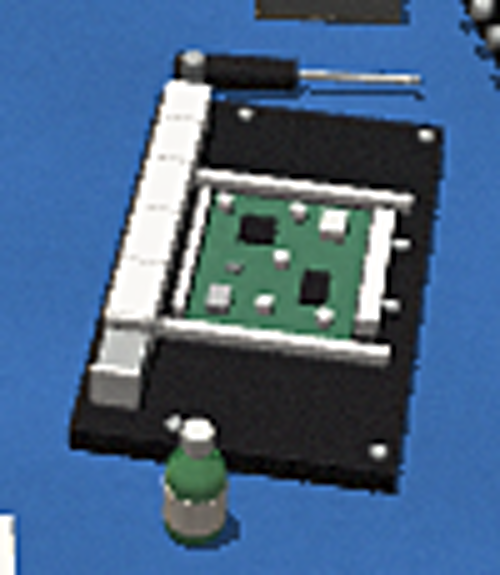

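The groove is the rail's last block (jig y = -120): a grey key is visible at crop (540,403), between dark gaps. Next I'll fit the jig's pose from both views.

```bash
cat > h.py <<'E'
import cv2,numpy as np
from scipy.optimize import least_squares
from station import ctrl
def cams(): return {n:ctrl.get_image(n) for n in("top","side")}
def proj(d,P): return cv2.projectPoints(np.float64(P),d["rvec"],d["tvec"],d["mtx"],None)[0][:,0]
def j2w(p,J):
    x,y,a=p;J=np.float64(J)/1000;c,s=np.cos(a),np.sin(a)
    return np.c_[x+c*J[:,0]-s*J[:,1],y+s*J[:,0]+c*J[:,1],J[:,2]]
E
python3 - <<'E'
from h import *
D=cams()
T=[((162,33),(180,170,20)),((679,155),(180,-170,20)),((605,467),(-25,-170,20)),((80,342),(-25,170,20)),((92,292),(0,157,65)),((120,278),(15,146,50)),((587,392),(15,-146,50)),((578,438),(-15,-146,50)),((507,370),(15,-98,50))]
S=[((192,60),(0,157,65)),((443,127),(180,170,20)),((75,432),(-25,-170,20)),((165,85),(-15,146,50)),((210,85),(15,146,50)),((92,370),(-15,-146,50)),((140,374),(15,-146,50))]
ti=np.array([a for a,b in T])/4.2+[155,120];si=np.array([a for a,b in S])/5+[250,160]
tj=[b for a,b in T];sj=[b for a,b in S]
def f(p,w=(1,1)): return np.r_[w[0]*(proj(D["top"],j2w(p,tj))-ti).ravel(),w[1]*(proj(D["side"],j2w(p,sj))-si).ravel()]
for w in((1,1),(1,0),(0,1)):
    r=least_squares(lambda p:f(p,w),[.5,0,-.2],loss="soft_l1");print(w,r.x,np.degrees(r.x[2]))
    if w==(1,1):print(f(r.x).reshape(-1,2).round(1).tolist());p=r.x
np.save("p.npy",p)
print(j2w(p,[(0,126,50),(0,84,50),(0,-120,50),(0,157,65)]))
o=ctrl.get_obs();print(o["t"],o["contact_force"])
im=D["top"]["color"].copy()
for y in(146,106,62,-98,-142,-146):
  for x in(-15,15):
    u=proj(D["top"],j2w(p,[(x,y,50)]))[0];cv2.circle(im,(int(round(u[0])),int(round(u[1]))),0,(0,0,255),-1)
cv2.imwrite("pics/c.png",cv2.resize(im[120:235,155:345],None,fx=4.2,fy=4.2,interpolation=0))
E
```

```text
(1, 1) [ 0.52739661  0.04718052 -0.22047335] -12.632192251072707
[[-0.2, -0.8], [0.4, -0.5], [0.8, -0.3], [-0.7, -0.7], [0.1, 0.0], [0.4, -0.2], [0.4, -0.8], [-0.1, -0.4], [1.1, 0.1], [-0.6, -0.9], [-0.4, -0.6], [-2.2, -1.0], [-0.0, -1.1], [-0.6, -0.1], [-1.0, -0.4], [-1.0, 0.1]]
(1, 0) [ 0.52639878  0.04785177 -0.22169518] -12.702198029346683
(0, 1) [ 0.53000832  0.04424111 -0.21220568] -12.15849003227526
[[ 0.55495174  0.17013057  0.05      ]
 [ 0.5457667   0.12914722  0.05      ]
 [ 0.50115362 -0.06991477  0.05      ]
 [ 0.56173118  0.20038018  0.065     ]]
0.4 [-0.02814599 -0.45200972 -0.46134274]
```

View pics/c.png

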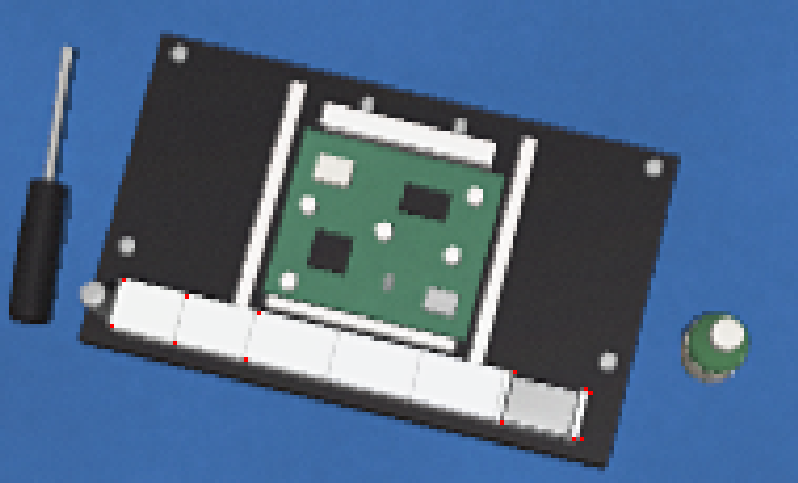

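Run:
```python
from h import *
D=cams();D["wrist"]=ctrl.get_image("wrist")
def ray(n,u,z):
    d=D[n];R=cv2.Rodrigues(d["rvec"])[0];c=-R.T@d["tvec"];v=R.T@np.linalg.inv(d["mtx"])@[u[0],u[1],1];return (c+v*(z-c[2])/v[2]).round(3)
print("base",ray("side",(110,412),0),ray("wrist",(310,300),0),ray("top",(515,372),0))
for z in(.3,.4,.5,.6,.7): print(z,ray("side",(75,240),z),ray("side",(127,240),z),ray("side",(179,240),z))
print("shadow head",ray("top",(490,283),0),ray("wrist",(355,100),0))
o=ctrl.get_obs();R=cv2.Rodrigues(o["tool_rot"])[0];print(R)
p=np.load("p.npy")
# shadow dir from bottle etc: post top shadow unknown
print([ (k,ray("top",u,0)) for k,u in dict(scope=(5,240),reel=(92,198),whitepcb=(347,277)).items()])
```

```text
base [ 0.091 -0.625  0.   ] [ 0.092 -0.688  0.   ] [ 0.111 -0.672  0.   ]
0.3 [ 0.018 -0.347  0.3  ] [ 0.14  -0.351  0.3  ] [ 0.263 -0.355  0.3  ]
0.4 [ 0.068 -0.446  0.4  ] [ 0.176 -0.45   0.4  ] [ 0.284 -0.453  0.4  ]
0.5 [ 0.117 -0.545  0.5  ] [ 0.211 -0.548  0.5  ] [ 0.305 -0.551  0.5  ]
0.6 [ 0.167 -0.644  0.6  ] [ 0.247 -0.646  0.6  ] [ 0.327 -0.649  0.6  ]
0.7 [ 0.216 -0.743  0.7  ] [ 0.282 -0.745  0.7  ] [ 0.348 -0.747  0.7  ]
shadow head [ 0.337 -0.618  0.   ] [ 0.351 -0.628  0.   ]
[[ 9.26857592e-01  3.75413110e-01 -1.99629182e-05]
 [ 3.75413110e-01 -9.26857592e-01 -2.68826202e-05]
 [-2.85948703e-05  1.74220194e-05 -9.99999999e-01]]
[('scope', array([0.432, 0.656, 0.   ])), ('reel', array([0.547, 0.438, 0.   ])), ('whitepcb', array([ 0.348, -0.24 ,  0.   ]))]
```

```bash
cat >> h.py <<'E'
def togo(J):
    o=ctrl.get_obs();p=np.load("p.npy");R=cv2.Rodrigues(o["tool_rot"])[0]
    w=j2w(p,[J])[0];a=p[2];c,s=np.cos(a),np.sin(a)
    Rt=np.array([[c,s,0],[s,-c,0],[0,0,-1.]])
    rv=cv2.Rodrigues(R.T@Rt)[0].ravel()
    d=o["tool_pos"]-[p[0],p[1],0]
    print("t",o["t"],"jig now",(np.array([[c,s],[-s,c]])@d[:2]*1000).round(1),"z",(d[2]*1000).round(1),"F",o["contact_force"].round(2),"open",o["opening"])
    print("togo cm",(R.T@(w-o["tool_pos"])*100).round(2),"turn",(np.degrees(rv)/5).round(2),"world",w.round(4))
E
python3 -c "
from h import *
togo((0,122,231));togo((0,122,90))"
```

```text
t 0.55 jig now [-148.7 -675.3] z 231.3 F [1.04 0.26 0.25] open 0.08559730075857759
togo cm [ 5.760e+01 -5.711e+01  3.000e-02] turn [0.   0.   6.94] world [0.5541 0.1662 0.231 ]
t 0.55 jig now [-148.7 -675.3] z 231.3 F [1.04 0.26 0.25] open 0.08559730075857759
togo cm [ 57.6  -57.11  14.13] turn [0.   0.   6.94] world [0.5541 0.1662 0.09  ]
```

>>> {"op": "apply_moves", "data": {"rows": [[2,-2,0,0,0,0.3],[5,-5,0,0,0,0.7],[8.5,-8.5,0,0,0,1],[12,-12,0,0,0,1.4],[15.5,-15.5,0,0,0,1.8],[19,-19,0,0,0,2.3],[22.5,-22.5,0,0,0,2.7],[26,-26,0,0,0,3.1],[29.5,-29.5,0,0,0,3.5],[33,-33,0,0,0,4],[36.5,-36.5,0,0,0,4.4],[40,-40,0,0,0,4.8],[43.5,-43.5,0,0,0,5.2],[47,-47,0,0,0,5.7],[50,-50,0,0,0,6],[53,-53,0,0,0,6.4],[55.5,-55.2,0,0,0,6.7],[57,-56.6,0,0,0,6.9],[57.6,-57.1,0,0,0,6.94],[57.6,-57.1,0,0,0,6.94]], "grip": 1, "squeeze": 20}}

```text
t: 2.55
tool_pos: [0.5542, 0.1666, 0.2311]
tool_rot: [3.122, -0.344, -0.001]
contact_force: [-0.5, 0.1, -0.3]
opening: 0.0001
```

```bash
python3 -c "
from h import *
togo((0,122,80))
cv2.imwrite('pics/d.png',ctrl.get_image('wrist')['color'])"
```

```text
t 2.55 jig now [  0.  122.4] z 231.1 F [-0.46  0.09 -0.29] open 0.0001371530833121132
togo cm [ 0.    0.03 15.12] turn [0.   0.   0.01] world [0.5541 0.1662 0.08  ]
```

View pics/d.png

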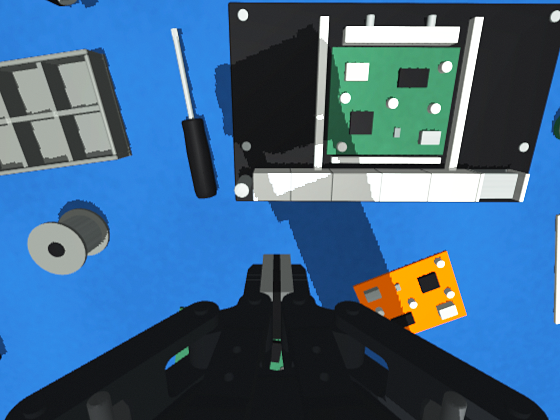

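The wrist view shows the rail level with the image, the post at (242,190), the first block at x 253–290, and the grey key at (500,185). The shut fingertips are at (277,258). I'll check the fit in this view, then move down.

```bash
python3 -c "
from h import *
d=ctrl.get_image('wrist');p=np.load('p.npy')
print(proj(d,j2w(p,[(0,157,65),(15,146,50),(-15,146,50),(15,106,50),(-15,106,50),(15,-98,50),(-15,-146,50)])).round(0).tolist())
cv2.imwrite('pics/e.png',cv2.resize(d['color'][140:240,220:550],None,fx=2.4,fy=2.4,interpolation=2))"
```

```text
[[241.0, 191.0], [253.0, 173.0], [254.0, 201.0], [291.0, 173.0], [291.0, 201.0], [485.0, 173.0], [523.0, 201.0]]
```

View pics/e.png

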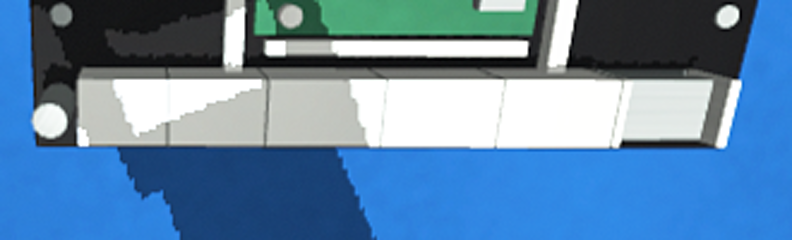

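>>> {"op": "apply_moves", "data": {"rows": [[0,0,2,0,0,0],[0,0,5,0,0,0],[0,0,8,0,0,0],[0,0,11,0,0,0],[0,0,13.5,0,0,0],[0,0,15,0,0,0],[0,0,15,0,0,0],[0,0,15,0,0,0]]}}

```text
t: 3.45
tool_pos: [0.5544, 0.1649, 0.0822]
tool_rot: [3.122, -0.348, 0.001]
contact_force: [-0.1, 0.1, 0.5]
opening: -0.0001
```

```bash
python3 -c "
from h import *
togo((0,122,50))
cv2.imwrite('pics/f.png',ctrl.get_image('wrist')['color'])
im=ctrl.get_image('side')['color'][130:270,230:370];cv2.imwrite('pics/g.png',cv2.resize(im,None,fx=4,fy=4,interpolation=2))"
```

```text
t 3.45 jig now [  0.6 120.8] z 82.2 F [-0.13  0.1   0.54] open -7.126015326724507e-05
togo cm [-0.06 -0.12  3.22] turn [ 0.   -0.01 -0.02] world [0.5541 0.1662 0.05  ]
```

View pics/f.png

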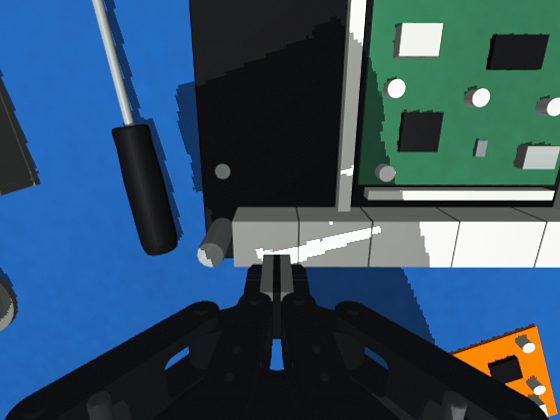

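View pics/g.png

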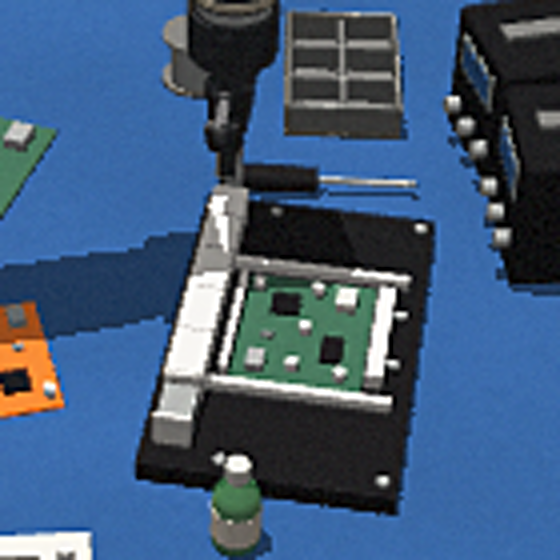

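The fit agrees with the wrist view to about 1 px. The fingers are over the first block, clear of the post at (210,250). I'll move down to touch it.

>>> {"op": "apply_moves", "data": {"rows": [[0,-0.1,1,0,0,0],[0,-0.1,2,0,0,0],[0,-0.1,2.6,0,0,0],[0,-0.1,2.9,0,0,0],[0,-0.1,3.1,0,0,0],[0,-0.1,3.2,0,0,0],[0,-0.1,3.25,0,0,0],[0,-0.1,3.25,0,0,0]]}}

```text
t: 4.35
tool_pos: [0.5558, 0.1663, 0.0511]
tool_rot: [-3.122, 0.347, -0.005]
contact_force: [-0.3, 0.2, -0.6]
opening: 0.0
```

```bash
python3 -c "
from h import *
togo((0,122,50))"
```

```text
t 4.35 jig now [  1.6 122.5] z 51.1 F [-0.28  0.16 -0.65] open 2.6765807414645528e-05
togo cm [-0.16  0.05  0.11] turn [-0.01 -0.04 -0.01] world [0.5541 0.1662 0.05  ]
```

>>> {"op": "apply_moves", "data": {"rows": [[-0.1,0,0.05,0,0,0],[-0.1,0,0.1,0,0,0],[-0.1,0,0.15,0,0,0],[-0.1,0,0.15,0,0,0]]}}

```text
t: 4.75
tool_pos: [0.5549, 0.1666, 0.0501]
tool_rot: [-3.122, 0.347, -0.005]
contact_force: [-2.0, -0.5, 3.5]
opening: -0.0002
```

```bash
python3 -c "
from h import *
togo((0,122,50));print(ctrl.get_obs()['dq'].round(3))"
```

```text
t 4.75 jig now [  0.7 122.5] z 50.1 F [-2.03 -0.55  3.48] open -0.00017570413048817644
togo cm [-0.07  0.05  0.01] turn [-0.01 -0.04 -0.01] world [0.5541 0.1662 0.05  ]
[-0.001  0.001  0.001  0.003  0.001  0.001]
```

Contact at z 50.1 with 3.5 N, on the first block. Now I'll slide along +tool y.

>>> {"op": "apply_moves", "data": {"rows": [[0,0.3,0.1,0,0,0],[0,0.7,0.1,0,0,0],[0,1.1,0.1,0,0,0],[0,1.5,0.1,0,0,0],[0,1.9,0.1,0,0,0],[0,2.3,0.1,0,0,0],[-0.1,2.7,0.1,0,0,0],[-0.1,3.1,0.1,0,0,0],[-0.1,3.5,0.1,0,0,0],[-0.1,3.9,0.1,0,0,0],[-0.1,4.0,0.1,0,0,0]]}}

```text
t: 5.85
tool_pos: [0.5461, 0.1277, 0.0501]
tool_rot: [-3.121, 0.348, -0.009]
contact_force: [0.6, 2.1, 6.1]
opening: 0.0
```

```bash
python3 -c "
from h import *
togo((0,-120,50))"
```

```text
t 5.85 jig now [ 0.6 82.6] z 50.1 F [0.57 2.13 6.12] open 1.683795957892322e-05
togo cm [-0.03 20.26 -0.04] turn [-0.03 -0.06 -0.02] world [ 0.5012 -0.0699  0.05  ]
```

>>> {"op": "apply_moves", "data": {"rows": [[0,0.4,0.1,0,0,0],[0,0.9,0.1,0,0,0],[0,1.5,0.1,0,0,0],[0,2.1,0.1,0,0,0],[0,2.7,0.1,0,0,0],[0,3.3,0.1,0,0,0],[0,3.9,0.1,0,0,0],[0,4.5,0.1,0,0,0],[0,5.1,0.1,0,0,0],[0,5.7,0.1,0,0,0],[0,6.3,0.1,0,0,0],[0,6.9,0.1,0,0,0],[0,7.5,0.1,0,0,0],[0,8,0.1,0,0,0],[0,8,0.1,0,0,0]]}}

```text
t: 7.35
tool_pos: [0.5293, 0.049, 0.05]
tool_rot: [-3.12, 0.349, -0.013]
contact_force: [-0.1, 1.3, 6.7]
opening: -0.0
```

```bash
python3 -c "
from h import *
togo((0,-120,50))"
```

```text
t 7.35 jig now [1.5 2.2] z 50.0 F [-0.14  1.32  6.73] open -3.840475556779365e-05
togo cm [-0.12 12.22 -0.03] turn [-0.03 -0.09 -0.03] world [ 0.5012 -0.0699  0.05  ]
```

>>> {"op": "apply_moves", "data": {"rows": [[0,0.4,0.1,0,0,0],[0,0.9,0.1,0,0,0],[-0.1,1.5,0.1,0,-0.05,0],[-0.1,2.1,0.1,0,-0.05,0],[-0.1,2.7,0.1,0,-0.05,0],[-0.1,3.3,0.1,0,-0.05,0],[-0.1,3.9,0.1,0,-0.05,0],[-0.1,4.5,0.1,0,-0.05,0],[-0.1,5.1,0.1,0,-0.05,0],[-0.1,5.7,0.1,0,-0.05,0],[-0.1,6.3,0.1,0,-0.05,0],[-0.1,6.9,0.1,0,-0.05,0],[-0.1,7.5,0.1,0,-0.05,0],[-0.1,8,0.1,0,-0.05,0],[-0.1,8,0.1,0,-0.05,0]]}}

```text
t: 8.85
tool_pos: [0.5116, -0.0294, 0.05]
tool_rot: [-3.119, 0.35, -0.01]
contact_force: [0.2, 1.9, 8.1]
opening: 0.0
```

```bash
python3 -c "
from h import *
togo((0,-120,50))
cv2.imwrite('pics/h.png',ctrl.get_image('wrist')['color'])"
```

```text
t 8.85 jig now [  1.3 -78.2] z 50.0 F [0.16 1.87 8.08] open 2.1781201570397462e-05
togo cm [-0.12  4.18 -0.01] turn [-0.04 -0.07 -0.04] world [ 0.5012 -0.0699  0.05  ]
```

View pics/h.png

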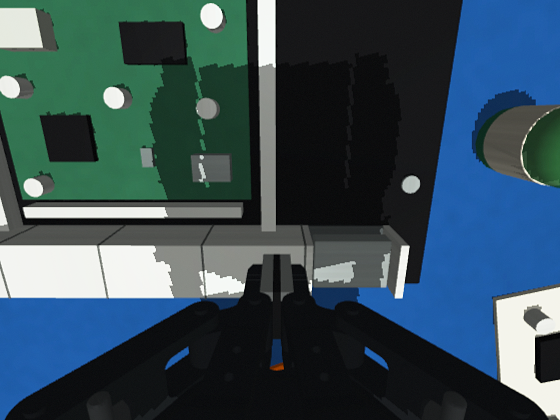

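Fingertips are at (277,260) on the block just before the groove, whose edge is at (310,245). The bottle is well to the right. Sliding on to the groove centre.

>>> {"op": "apply_moves", "data": {"rows": [[0,0.4,0.1,0,0,0],[-0.1,0.8,0.1,0,-0.05,0],[-0.1,1.2,0.1,0,-0.05,0],[-0.1,1.6,0.1,0,-0.05,0],[-0.1,2,0.1,0,-0.05,0],[-0.1,2.4,0.1,0,-0.05,0],[-0.1,2.8,0.1,0,-0.05,0],[-0.1,3.2,0.1,0,-0.05,0],[-0.1,3.6,0.1,0,-0.05,0],[-0.1,4,0.15,0,-0.05,0],[-0.1,4.2,0.2,0,-0.05,0],[-0.1,4.2,0.3,0,-0.05,0],[-0.1,4.2,0.4,0,-0.05,0],[-0.1,4.2,0.4,0,-0.05,0]]}}

```text
t: 10.3
tool_pos: [0.5012, -0.07, 0.0456]
tool_rot: [-3.119, 0.35, -0.002]
contact_force: [-0.2, 0.9, 0.4]
opening: 0.0004
```

```bash
python3 -c "
from h import *
togo((0,-120,34))
cv2.imwrite('pics/i.png',ctrl.get_image('wrist')['color'][150:350,180:440].repeat(3,0).repeat(3,1))"
```

```text
t 10.3 jig now [   0.  -120.1] z 45.6 F [-0.17  0.85  0.43] open 0.00038476784117759063
togo cm [-0.   -0.    1.16] turn [-0.03 -0.01 -0.03] world [ 0.5012 -0.0699  0.034 ]
```

View pics/i.png

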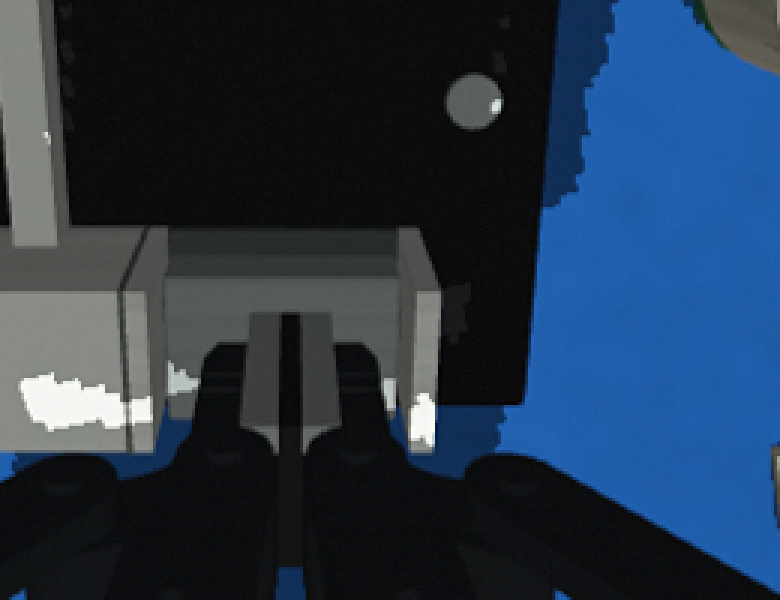

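The tip has dropped to z 45.6 with no force and sits centred between the groove walls (crop x 165–400, fingers 205–380). Now I'll press the key.

>>> {"op": "apply_moves", "data": {"rows": [[0,0,0.2,0,0,0],[0,0,0.35,0,0,0],[0,0,0.5,0,0,0],[0,0,0.65,0,0,0],[0,0,0.8,0,0,0],[0,0,0.95,0,0,0],[0,0,1.1,0,0,0],[0,0,1.2,0,0,0],[0,0,1.25,0,0,0],[0,0,1.25,0,0,0]]}}

```text
t: 11.35
tool_pos: [0.5014, -0.0699, 0.034]
tool_rot: [-3.119, 0.349, -0.001]
contact_force: [-4.1, 1.4, 8.7]
opening: -0.0002
```

```bash
python3 -c "
from h import *
togo((0,-120,34))"
```

```text
t 11.35 jig now [   0.2 -120. ] z 34.0 F [-4.13  1.41  8.66] open -0.00016533230349264908
togo cm [-0.02  0.    0.  ] turn [-0.04 -0.01 -0.03] world [ 0.5012 -0.0699  0.034 ]
```

>>> {"op": "apply_moves", "data": {"rows": [[0,0,0.1,0,0,0],[0,0,0.2,0,0,0],[0,0,0.25,0,0,0],[0,0,0.25,0,0,0],[0,0,0.25,0,0,0]]}}

```text
t: 11.85
tool_pos: [0.5015, -0.0699, 0.0339]
tool_rot: [-3.119, 0.349, 0.001]
contact_force: [-9.9, 2.3, 19.2]
opening: 0.0001
```

```bash
python3 -c "
from h import *
togo((0,-120,34))
cv2.imwrite('pics/j.png',ctrl.get_image('wrist')['color'])
a=cv2.imread('pics/a_top.png')[120:235,155:345];b=ctrl.get_image('top')['color'][120:235,155:345]
cv2.imwrite('pics/k.png',cv2.resize(np.vstack([a,b]),None,fx=2.6,fy=2.6,interpolation=2));togo((0,-120,34))"
```

```text
t 11.85 jig now [   0.3 -119.9] z 33.9 F [-9.91  2.34 19.16] open 5.932218925966733e-05
togo cm [-0.03  0.01 -0.01] turn [-0.03  0.01 -0.03] world [ 0.5012 -0.0699  0.034 ]
t 11.95 jig now [   0.3 -120. ] z 33.9 F [-9.49  2.44 19.1 ] open 0.000310944628595793
togo cm [-0.03  0.   -0.01] turn [-0.03  0.01 -0.03] world [ 0.5012 -0.0699  0.034 ]
```

View pics/j.png

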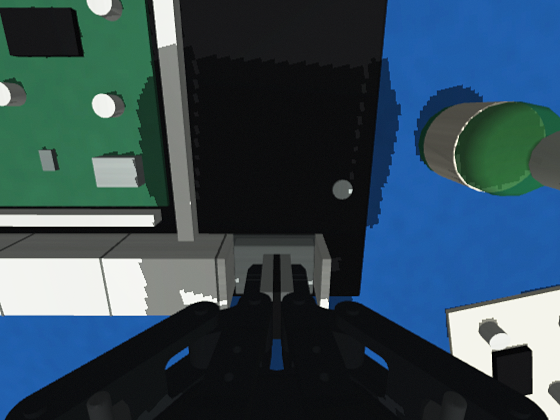

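View pics/k.png

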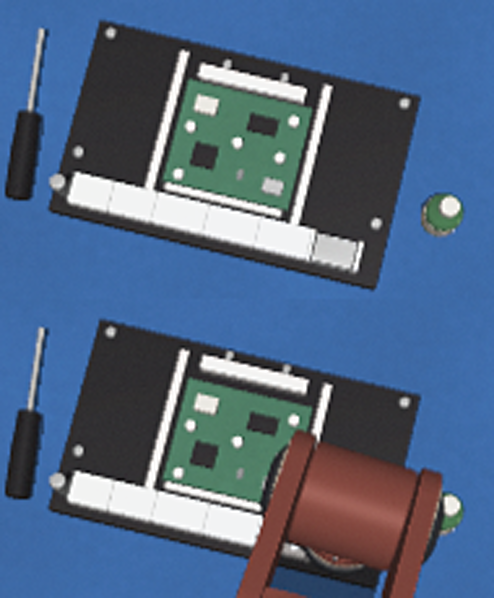

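The key has bottomed out: z is 33.9 (16 mm below the rail top) and the 19 N is steady. The lower top view shows the jaw standing off the board's far edge, a dark gap at about (250,385). The board, driver and bottle haven't moved.

```bash
python3 -c "
from h import *
print(ctrl.finish_job())"
```

```text
the job is handed in; nothing more can be done
None
```

The jaw is open. I handed the job in at about t = 12 s, with the arm still holding the key fully down.

- **Slide:** I set the shut fingertips on the first block beside the post (3.5 N at z 50.1 mm). I then slid them along the rail top at z 50 mm, with 6–8 N where I checked, until they dropped into the groove in the last block (jig y = -120).
- **Key and jaw:** The last reading was z 33.9 mm, 16 mm below the rail top. The downward push was a steady 19 N, against the 8 N or so needed to hold the key. The top view shows a gap between the jaw and the board's far edge.
- **Surroundings:** The board, screwdriver and bottle look unmoved in the last pictures. I did not check the other bystanders again, but nothing touched them.
- **Disagreement:** A sideways force of about 10 N also showed at the end, probably from the tip rubbing on the key. The tip stayed centred in the groove within 0.5 mm, and no check failed.

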